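# Close up the capacitor test box and start the test

### The arm

A 6-joint arm with a two-finger parallel gripper is mounted at the origin on a cart in front of the work surface, level with it; the furniture and walls round the work are solid. World frame = base frame: x ahead of the robot, y to its left, z up, the work surface at z = 0. Lengths are in mm, angles in rad, forces in N, time in s.
With the tool pointing down it reaches from about 350 to 875 mm from the base axis. Payload 4.2 kg.
Tool frame: the origin (TCP) lies midway between the tips of the shut fingers; the grasp point (between the pads) lies 19 mm behind it; z points along the fingers, y is the line along which they close (so a half turn about z gives the same grasp; the last joint's range is limited). The gripper opens to 85 mm and grips with 20 to 120 N. Pads are 22 mm wide; open, the fingers measure 114 mm over their backs; the gripper's body (76 mm by 85 mm) begins 54 mm behind the grasp point. The pads swing forward as they close: fully open they stand 13 mm farther back than shut.
Start: joints at [-0.89, 0.385, 0.008, 0, -1.194, -0.259], TCP at [255.89, -570.193, 231.312] pointing down, gripper open.
Joint ranges: [-3.14, 3.14], [-1.21, 2.06], [-1.07, 1.41], [-3.16, 2.05], [-2.99, -0.16], [-3.1, 3.1]. Speed limits (rad/s): [2.79, 2.79, 3.14, 3.14, 3.14, 3.14].

### API

Orientations are given as a unit quaternion [x, y, z, w].
In Python, from bench import read_state, get_image, job_done gives the robot as it stands.
- The arm moves only by the tool servo_tool, never from a script. Its arguments are lists of equal length, an entry for each row: "rotation": the turn, a rotation vector about the world's x, y, z scaled (see below), a list of three; "slide": the shift along the world's x, y, z scaled (see below), a list of three; "grip": the opening, from -1 (shut) to 1 (fully open). In form: {"rotation": [[rx, ry, rz], ...], "slide": [[tx, ty, tz], ...], "grip": [grip, ...]}. A call has 1 to 8 rows; each row is the pose to reach, as a shift and turn from the pose commanded when the call began, turning the shorter way round; what a row does not reach only later rows make up. The controller multiplies each number of a shift by 0.2 m and each number of a turn by 360 degrees. A row lasts 1/8 s, in which the tool goes at most 62.5 mm and 10.7 degrees, less where a joint would pass 70% of its speed; a pose out of reach is approached as far as the arm can. A call with a number of a shift or a turn outside -1 to 1 is refused whole. A call with a gripper value outside its range is refused whole. The fingers move at their own pace and stop on an object; the grip force is fixed at half the most. Time passes only in rows, so rows that repeat a pose let the fingers close. It gives the time, the measured TCP pose, the force, the opening and the grip force at its end, in the units of the state.
- read_state(): the state, without advancing time (a new reading comes with each control period).
- get_image(name): name is "scene" or "top"; returns a dict with "image" (400x640x3 uint8, red, green, blue), "depth" (400x640 float32, mm along the optical axis (not along the pixel's ray), 0 where there is no reading), "camera_matrix" (3x3 intrinsics, pixels), "rvec" (rotation vector, rad) and "tvec" (3), from world to camera coordinates, as OpenCV has them. Camera axes: x right, y down, z forward; pixel columns grow to the right and rows downward; lengths in mm; the calibration is good to about 2 mm. A picture is of the moment at which its call begins.
- job_done(): hands the job in; it is judged then, once.
The state is a dict: "clock": time; "joints": joint angles; "joint_vel": joint speeds; "joint_efforts": joint torques, N m; "position": TCP position; "ee_rot": TCP orientation; "contact_force": force on the tool from outside, world axes, zero at the start; "wrist_torque": the same for the moment, N m; "gripper_width": finger opening in mm; "grasp_force": force on a finger pad.
Only numpy, scipy, OpenCV 4.12 (cv2) and the standard library are available. Lean on these libraries where they do the work, as an engineer would, in place of code of your own. Each camera call takes 0.05 s, during which the arm holds its last target. There are 200 camera calls.

### The job

Stand the capacitor from the front edge of the bench upright on the floor of the open test box and let go, then swing the lid shut. Press both clips down over the lid until each snaps flat and stays, and only then press the mushroom button of the start station until it clicks in and stays in; leave the jar, the can and the tape measure on the front edge where they are.

Things in the scene. Friction and masses are not known exactly. Their poses are not given: they have to be found in the camera images.
- capacitor: Motor capacitor: upright cylinder, 35 mm diameter, body 64 mm tall with two flat terminal tabs on top (74 mm in all), 0.09 kg, standing near the front edge of the bench (not the like one far back by the power driver). Origin at the centre of its underside, z up along it. It starts at one side of the test box, the start station at the other side (which side varies)
- testbox: Grey metal test box fixed to the bench, 130 mm (x) by 200 mm (y) by 100 mm tall, walls 6 mm, open top under a hinged lid. Origin at the centre of its underside; its -x side is the front with the two clips, the lid hinge is on its +x side
- testbox_floor (a point): Centre of the box's inner floor, 10 mm above the bench (floor 118 by 188 mm inside, 90 mm deep below the rim); axes as the box's
- testbox_hinge (a point): Middle of the lid's hinge line, at the rim of the box's +x side, 100 mm above the bench; y axis along the hinge line
- lid (a joint): Lid angle: 0 = shut, about 1.5 to 1.7 = standing open at the start (free edge up). Stiff hinge: stays wherever it is left; about 3 N at the free edge moves it. The lid is a 12 mm thick, 131 mm deep (from the hinge line) aluminium frame with a clear window
- lid_push (a point): Point in the middle of the lid's outer face (top face when shut), 115 mm from the hinge line, 16 mm from the free edge, midway along y (between the two clips, which leave 106 mm free between them); turns with the lid. Its z axis is the outward normal of that face, its -x axis points to the free edge. When shut it is 112 mm above the bench
- clip_left (a joint): Left (+y) clip's lever. 0 = raised (1.0 rad above level), 1.0 = snapped level over the shut lid. Over-centre: pushing square on the pad, resistance climbs to about 8 N near 0.27 rad and vanishes at 0.62 rad; then the clip snaps to 1.0 by itself and stays. Let go earlier, it springs back to 0. A straight downward push takes up to 15 N
- clip_left_pivot (a point): Middle of the pivot line of the left (+y) clip, on a steel bracket 24 mm in front of the box's front wall, 118 mm above the bench; axes as the box's, fixed. The clip is a lever 55 mm long, 28 mm wide, 8 mm thick with a ribbed black end, that swings about y and points back (+x) over the lid when flat
- clip_left_pad (a point): Where to press the left (+y) clip: top of its ribbed end, 46 mm along the lever from the pivot and 4 mm above its middle, moving with it; 159 mm above the bench when raised, 122 mm when flat, going 24 mm towards the box's +x on the way down. z axis: normal of the pressing face; x axis: along the lever, away from the pivot
- clip_right (a joint): Right (-y) clip's lever. 0 = raised (1.0 rad above level), 1.0 = snapped level over the shut lid. Over-centre: pushing square on the pad, resistance climbs to about 8 N near 0.27 rad and vanishes at 0.62 rad; then the clip snaps to 1.0 by itself and stays. Let go earlier, it springs back to 0. A straight downward push takes up to 15 N
- clip_right_pivot (a point): Middle of the pivot line of the right (-y) clip, on a steel bracket 24 mm in front of the box's front wall, 118 mm above the bench; axes as the box's, fixed. The clip is a lever 55 mm long, 28 mm wide, 8 mm thick with a ribbed black end, that swings about y and points back (+x) over the lid when flat
- clip_right_pad (a point): Where to press the right (-y) clip: top of its ribbed end, 46 mm along the lever from the pivot and 4 mm above its middle, moving with it; 159 mm above the bench when raised, 122 mm when flat, going 24 mm towards the box's +x on the way down. z axis: normal of the pressing face; x axis: along the lever, away from the pivot
- station: Start station fixed to the bench: grey housing 75 by 90 mm, 48 mm tall, with one mushroom push button in the middle of its top. Origin at the centre of its underside
- start_button (a joint): Travel of the mushroom button, m: 0 = out, 0.008 = fully in. Resistance climbs to about 9 N near 2 mm, vanishes at 5 mm, then the button snaps in to 8 mm by itself and stays; let go earlier, it springs back
- start_button_top (a point): Centre of the mushroom button's top (42 mm diameter head), moving with it; 77 mm above the bench when out, 69 mm when in
- rivet_jar: Bystander near the front edge of the bench: jar with dark lid, 44 mm diameter, 105 mm tall; origin at the centre of its underside
- small_can: Bystander near the front edge of the bench: can with black cap, 50 mm diameter, 128 mm tall; origin at the centre of its underside
- tape_measure: Bystander near the front edge of the bench: tape measure, 84 by 34 by 65 mm; origin at the centre of its underside

How it is judged:
By the outcome, as a careful person would: the job done as asked, in the order asked, and still so for the second after the job is handed in, with the robot touching nothing.
It also fails if it takes over 72 s, if anything falls off the work surface, if the arm or the gripper's body presses on something with over 40 N, if the wrist force passes 120 N, or if a joint passes its speed limit or range.

## Working session

There is one attempt and no reset: what is moved stays moved. The work goes in short steps, Python scripts to look and compute and a tool call to move; the robot and the scene stay as the last step left them, time stands still between calls to the robot, and variables do not carry over. Pictures are saved under pics/ and viewed, at most 10 in all, crops included, and the job is handed in when it is done.

Besides the shell and the picture viewer there is one more tool, called after "Call:" by a JSON object that holds its "fn" and its "kwargs", one argument or row to a line. servo_tool: Moves the arm, as the interface text tells. Shifts and turns lie within -1 to 1; 1 stands for 0.2 m of shift or 360 degrees of turn. Its arguments: {"type":"object","properties":{"rotation":{"type":"array","items":{"type":"array","items":{"type":"number","minimum":-1,"maximum":1}}},"slide":{"type":"array","items":{"type":"array","items":{"type":"number","minimum":-1,"maximum":1}}},"grip":{"type":"array","items":{"type":"number"}}},"required":["rotation","slide","grip"]}

```bash
mkdir -p pics; cat > h.py <<'E'
import numpy as np, cv2
from bench import *
def grab(n,tag):
    d=get_image(n); cv2.imwrite(f'pics/{tag}.png',d['image'][:,:,::-1]); np.savez(f'{tag}.npz',**d); return d
def W(tag,u,v,r=0):
    d=np.load(tag+'.npz'); K=d['camera_matrix']; R=cv2.Rodrigues(d['rvec'])[0]
    p=d['depth'][v-r:v+r+1,u-r:u+r+1]; z=np.median(p[p>0])
    return R.T@(np.linalg.inv(K)@[u,v,1]*z-d['tvec'].ravel())
def cloud(tag):
    d=np.load(tag+'.npz'); K=d['camera_matrix']; R=cv2.Rodrigues(d['rvec'])[0]
    v,u=np.mgrid[0:400,0:640]; z=d['depth']
    c=np.stack([(u-K[0,2])/K[0,0]*z,(v-K[1,2])/K[1,1]*z,z],-1)-d['tvec'].ravel()
    return c@R, z>0
E
python3 -c "
from h import *
grab('scene','s0');grab('top','t0');print(read_state())"
```

```text
{'clock': 0.1, 'joints': array([-8.90402150e-01,  3.85486956e-01,  6.76943840e-03, -4.34774417e-04,
       -1.19399831e+00, -2.58591003e-01]), 'joint_vel': array([ 2.66439128e-03, -2.05759246e-03,  8.21267501e-04,  1.64749190e-03,
       -7.23125860e-05,  2.57489140e-03]), 'joint_efforts': array([-1.13553953e-03, -3.93320096e+01,  1.88928866e+01,  4.19798523e+00,
       -2.57918909e-03, -7.34058744e-06]), 'position': array([ 255.6784031 , -569.74264049,  230.32931889]), 'ee_rot': array([-2.09263090e-01,  9.77858884e-01,  9.47320634e-04, -2.54025927e-04]), 'contact_force': array([ 0.35253554, -0.56282095,  0.26103082]), 'wrist_torque': array([-0.01265719,  0.07859856,  0.0263679 ]), 'grasp_force': 0.0, 'gripper_width': 85.50497709105797}
```

View pics/s0.png

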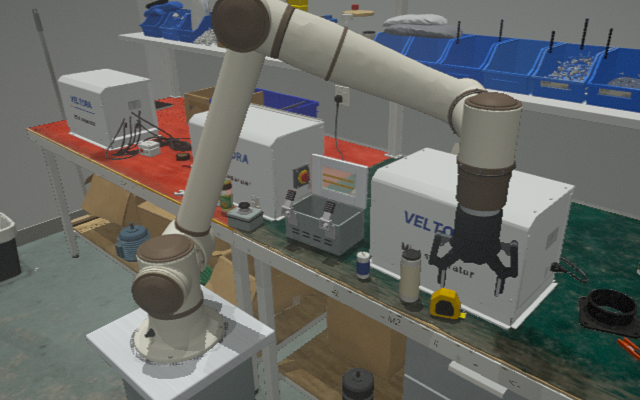

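View pics/t0.png

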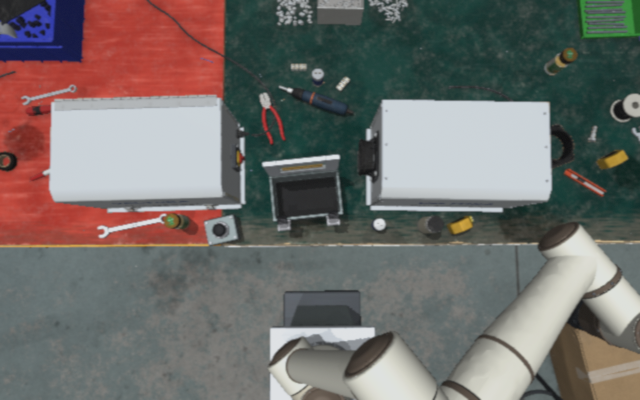

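The top view shows the box at (307,200), the station at (221,230), the capacitor at (380,225), the can at (432,225), the tape at (461,226) and the jar at (174,220). The scene view shows the raised clips at (290,200) and (327,210) and the capacitor at (363,265).

```bash
python3 -c "
from h import *
im=cv2.imread('pics/t0.png');cv2.imwrite('pics/t0c.png',cv2.resize(im[145:250,150:350],None,fx=4,fy=4,interpolation=2))
im=cv2.imread('pics/s0.png');cv2.imwrite('pics/s0c.png',cv2.resize(im[140:320,210:410],None,fx=4,fy=3.3,interpolation=2)[:600])
for n,p in dict(cap=(380,225),can=(432,225),tape=(461,226),jar=(174,220),btn=(220,230),machL=(240,180),machR=(372,180),mR2=(385,200)).items(): print(n,W('t0',*p,1).round())
P,m=cloud('t0')
def comp(lo,hi,name):
    k=m&np.all((P>lo)&(P<hi),-1); q=P[k]; print(name,len(q),q.min(0).round(),q.max(0).round(),np.median(q,0).round())
c=W('t0',380,225,1)
comp([c[0]-40,c[1]-40,40],[c[0]+40,c[1]+40,90],'cap')
c=W('t0',220,230,1); comp([c[0]-40,c[1]-40,65],[c[0]+40,c[1]+40,90],'btn'); comp([c[0]-70,c[1]-70,38],[c[0]+70,c[1]+70,55],'station')
for u,v in [(277,195),(337,190),(340,213),(272,205),(308,222),(310,162),(275,165),(338,158)]: print(u,v,W('t0',u,v).round())
"
```

```text
cap [ 458. -173.   65.]
can [ 455. -310.  128.]
tape [ 453. -413.   64.]
jar [475. 420. 105.]
btn [446. 296.  75.]
machL [602. 253.   6.]
machR [ 584. -145.  120.]
mR2 [ 518. -165.  219.]
cap 118 [ 446. -185.   41.] [ 476. -152.   71.] [ 461. -167.   64.]
btn 151 [429. 282.  67.] [467. 321.  82.] [446. 301.  74.]
station 627 [402. 250.  38.] [513. 356.  55.] [447. 296.  48.]
277 195 [554. 137.  12.]
337 190 [560. -46.  84.]
340 213 [492. -54.  99.]
272 205 [517. 142.  98.]
308 222 [470.  41.   1.]
310 162 [620.  29. 218.]
275 165 [610. 119. 230.]
338 158 [627. -44. 232.]
```

View pics/t0c.png

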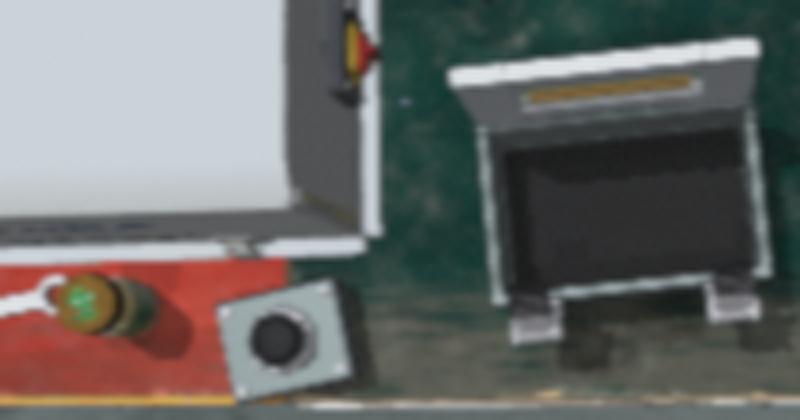

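View pics/s0c.png

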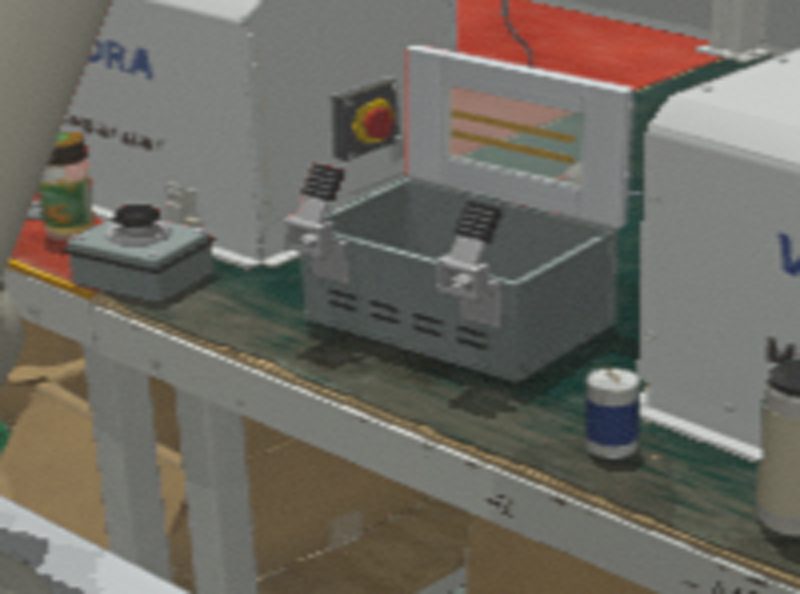

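The crops show the box rim's front corners at about (274,221) and (342,214) in the top view, so the box is yawed slightly positive. The lid is open behind it, and the clips are raised near (284,227) and (334,220). I'll fit the box next.

```bash
python3 -c "
from h import *
A=[];
for t in('t0','s0'):
    P,m=cloud(t); k=m&np.all((P>[450,-75,97])&(P<[660,160,103]),-1)
    q=P[k]; print(t,len(q)); print(cv2.minAreaRect(q[:,:2].astype(np.float32)))
    k=m&np.all((P>[420,-80,112])&(P<[500,160,175]),-1); q=P[k]
    for s,n in((q[q[:,1]>40],'L'),(q[q[:,1]<40],'R')): print(n,len(s),s.min(0).round(),s.max(0).round(),np.median(s,0).round())
    k=m&np.all((P>[560,-90,130])&(P<[680,170,260]),-1); q=P[k]; print('lid',len(q),q.min(0).round(),q.max(0).round())
    c=q.mean(0);print(c.round(),np.linalg.svd(q-c,full_matrices=False)[2][2].round(3))
    k=m&np.all((P>[430,-200,58])&(P<[490,-140,80]),-1)
    q=P[k];print('cap',len(q),cv2.minEnclosingCircle(q[:,:2].astype(np.float32)),q[:,2].max())
    k=m&np.all((P>[410,260,66])&(P<[490,340,85]),-1)
    q=P[k];print('btn',len(q),cv2.minEnclosingCircle(q[:,:2].astype(np.float32)),q[:,2].max())
# corners by known heights (image edges, z=100)
d=np.load('t0.npz');K=d['camera_matrix'];R=cv2.Rodrigues(d['rvec'])[0]
def Z(u,v,z):
    r=R.T@np.linalg.inv(K)@[u,v,1]; o=-R.T@d['tvec'].ravel(); return (o+r*(z-o[2])/r[2]).round()
print('FL',Z(274,220.8,100),'FR',Z(342.7,213.9,100),'BL',Z(269.7,177,100),'cap',Z(380,225,64),'btn',Z(219.2,229.8,77))
x,y=cv2.minEnclosingCircle(np.array([[0,0]],np.float32))[0]
"
```

```text
t0 358
((532.0022583007812, 45.42866516113281), (159.43246459960938, 199.78282165527344), 5.471981525421143)
L 156 [444.  91. 113.] [482. 125. 171.] [463. 108. 145.]
R 152 [457. -47. 117.] [497. -15. 169.] [476. -30. 146.]
lid 896 [603. -45. 130.] [636. 153. 236.]
[618.  54. 200.] [-0.991 -0.098  0.086]
cap 108 ((461.78668212890625, -168.8879852294922), 17.675823211669922) 70.53559502616083
btn 151 ((446.9294738769531, 301.6998596191406), 20.51593589782715) 81.95581867180854
s0 393
((533.3695068359375, 44.61033630371094), (170.57144165039062, 204.47909545898438), 5.500185966491699)
L 193 [441.  84. 112.] [480. 125. 169.] [460. 106. 139.]
R 215 [453. -51. 112.] [495. -15. 168.] [474. -33. 140.]
lid 1875 [598. -51. 130.] [638. 156. 235.]
[616.  49. 183.] [ 0.994  0.099 -0.036]
cap 106 ((459.6423034667969, -171.27439880371094), 20.402080535888672) 75.20635664630875
btn 72 ((443.692138671875, 299.0694274902344), 20.453433990478516) 80.45613043496903
FL [471. 136. 100.] FR [489. -61. 100.] BL [598. 149. 100.] cap [ 458. -173.   64.] btn [447. 298.  77.]
```

```bash
python3 -c "
from h import *
P,m=cloud('s0')
for u,v in [(385,205),(385,235),(400,240),(440,200),(385,255),(375,190)]: print(u,v,W('s0',u,v,1).round())
P,m=cloud('t0')
for z0,z1 in((5,15),(15,100),(100,210),(210,230)):
    k=m&np.all((P>[470,-230,z0])&(P<[620,-100,z1]),-1);q=P[k];print(z0,len(q),q.min(0).round() if len(q) else 0,q.max(0).round() if len(q) else 0)
for v in (240,243,245,248): print(v,W('t0',380,v).round())
from scipy.spatial.transform import Rotation as Ro
s=read_state();print(Ro.from_quat(s['ee_rot']).as_matrix().round(3))
"
```

```text
385 205 [ 518. -194.  198.]
385 235 [ 517. -199.  111.]
400 240 [ 515. -248.  115.]
440 200 [ 515. -353.  261.]
385 255 [ 517. -201.   51.]
375 190 [ 518. -161.  231.]
5 133 [ 471. -229.    5.] [ 612. -101.   13.]
15 130 [ 470. -228.   18.] [ 590. -139.  100.]
100 479 [ 517. -230.  100.] [ 620. -103.  210.]
210 103 [ 517. -228.  210.] [ 620. -142.  230.]
240 [ 413. -181.    3.]
243 [ 404. -181.   -0.]
245 [ 397. -182.  -11.]
248 [ 367. -290. -778.]
[[-0.912 -0.409 -0.001]
 [-0.409  0.912  0.002]
 [ 0.     0.002 -1.   ]]
```

Call:
{"fn": "servo_tool", "kwargs": {
  "rotation": [
    [0,0,-0.0517],
    [0,0,-0.0517],
    [0,0,-0.0517],
    [0,0,-0.0517],
    [0,0,-0.0517],
    [0,0,-0.0517]
  ],
  "slide": [
    [0.8,1,0],
    [0.8,1,0],
    [0.8,1,0],
    [0.8,1,0],
    [0.8,1,0],
    [0.8,1,0]
  ],
  "grip": [1,1,1,1,1,1]
}}

```text
clock: 0.85
position: [416.1, -369.7, 231.0]
ee_rot: [-0.049, 0.999, 0.0, -0.0]
contact_force: [-0.2, -0.3, -0.5]
gripper_width: 85.1
grasp_force: 0.0
```

Call:
{"fn": "servo_tool", "kwargs": {
  "rotation": [
    [0,-0.0417,0],
    [0,-0.0417,0],
    [0,-0.0417,0],
    [0,-0.0417,0],
    [0,-0.0417,0],
    [0,-0.0417,0]
  ],
  "slide": [
    [0.1,1,-0.2],
    [0.1,1,-0.2],
    [0.1,1,-0.2],
    [0.1,1,-0.2],
    [0.1,1,-0.2],
    [0.1,1,-0.2]
  ],
  "grip": [1,1,1,1,1,1]
}}

```text
clock: 1.6
position: [435.9, -171.4, 191.5]
ee_rot: [-0.047, 0.99, -0.007, 0.131]
contact_force: [-0.4, 0.3, -0.0]
gripper_width: 85.1
grasp_force: 0.0
```

```bash
python3 -c "
from h import *
from scipy.spatial.transform import Rotation as Ro
s=read_state();print(s['clock'],s['position'],Ro.from_quat(s['ee_rot']).as_matrix().round(3),s['joints'].round(2))"
```

```text
1.6 [ 435.9311305  -171.44651736  191.54597982] [[-0.961 -0.092  0.259]
 [-0.095  0.995 -0.001]
 [-0.258 -0.025 -0.966]] [-0.03  0.04 -0.58 -0.01 -0.69 -1.44]
```

Call:
{"fn": "servo_tool", "kwargs": {
  "rotation": [
    [0,0,0],
    [0,0,0],
    [0,0,0],
    [0,0,0],
    [0,0,0],
    [0,0,0],
    [0,0,0],
    [0,0,0]
  ],
  "slide": [
    [0.145,0,-0.2],
    [0.145,0,-0.4],
    [0.145,0,-0.6],
    [0.145,0,-0.75],
    [0.145,0,-0.82],
    [0.145,0,-0.82],
    [0.145,0,-0.82],
    [0.145,0,-0.82]
  ],
  "grip": [1,1,1,1,1,-1,-1,-1]
}}

```text
clock: 2.6
position: [465.8, -170.6, 28.5]
ee_rot: [-0.048, 0.99, -0.007, 0.132]
contact_force: [-2.6, 2.0, 8.1]
gripper_width: 33.5
grasp_force: 59.1
```

Call:
{"fn": "servo_tool", "kwargs": {
  "rotation": [
    [0,0,0],
    [0,0,0],
    [0,0,0],
    [0,0,0]
  ],
  "slide": [
    [0,0,0],
    [0,0,0],
    [0,0,0.05],
    [0,0,0.1]
  ],
  "grip": [-1,-1,-1,-1]
}}

```text
clock: 3.1
position: [464.6, -170.1, 47.8]
ee_rot: [-0.048, 0.99, -0.006, 0.13]
contact_force: [-0.8, -0.2, -1.1]
gripper_width: 33.2
grasp_force: 59.7
```

```bash
python3 -c "
from h import *
d=grab('scene','s1');grab('top','t1')
cv2.imwrite('pics/s1c.png',cv2.resize(d['image'][150:320,270:470,::-1],None,fx=4,fy=3.5,interpolation=2)[:600])"
```

```text
(no output)
```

View pics/s1c.png

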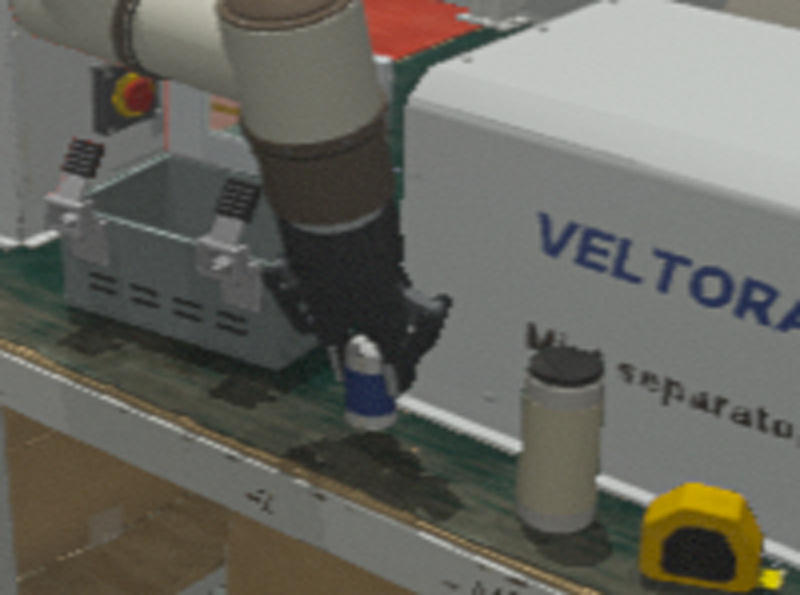

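Call:
{"fn": "servo_tool", "kwargs": {
  "rotation": [
    [0,0,0],
    [0,0,0],
    [0,0,0],
    [0,0,0],
    [0,0,0],
    [0,0,0],
    [0,0,0],
    [0,0,0]
  ],
  "slide": [
    [0,0,0.25],
    [0,0,0.5],
    [0,0,0.75],
    [0,0.1,0.9],
    [0,0.35,0.9],
    [0,0.6,0.9],
    [0,0.85,0.9],
    [0,1,0.9]
  ],
  "grip": [-1,-1,-1,-1,-1,-1,-1,-1]
}}

```text
clock: 4.2
position: [464.1, 31.6, 227.2]
ee_rot: [-0.049, 0.99, -0.006, 0.13]
contact_force: [0.2, 0.3, -1.1]
gripper_width: 33.7
grasp_force: 60.0
```

Call:
{"fn": "servo_tool", "kwargs": {
  "rotation": [
    [0,0,0],
    [0,0,0],
    [0,0,0],
    [0,0,0],
    [0,0,0],
    [0,0,0]
  ],
  "slide": [
    [0.1,0.05,0],
    [0.3,0.085,0],
    [0.5,0.085,0],
    [0.55,0.085,0],
    [0.55,0.085,0],
    [0.55,0.085,0]
  ],
  "grip": [-1,-1,-1,-1,-1,-1]
}}

```text
clock: 4.95
position: [573.6, 46.5, 227.1]
ee_rot: [-0.048, 0.99, -0.006, 0.13]
contact_force: [-1.1, -0.7, -0.6]
gripper_width: 33.7
grasp_force: 60.0
```

```bash
python3 -c "
from h import *
print(read_state()['position'])
d=grab('scene','s2');e=grab('top','t2')
a=cv2.resize(d['image'][100:270,240:440,::-1],None,fx=3,fy=3,interpolation=2)
b=cv2.resize(e['image'][140:240,250:370,::-1],(612,510))
P,m=cloud('s2')
k=m&np.all((P>[520,0,190])&(P<[600,90,215]),-1);q=P[k];print(len(q),q.min(0),q.max(0))
cv2.imwrite('pics/s2c.png',a)"
```

```text
[573.62596243  46.52558733 227.09789477]
53 [548.59711342  25.86172484 200.17563138] [580.27833839  54.37082353 214.89968581]
```

View pics/s2c.png

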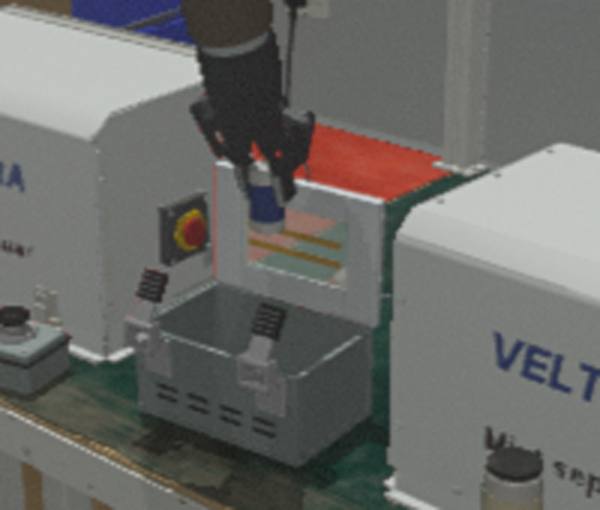

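Call:
{"fn": "servo_tool", "kwargs": {
  "rotation": [
    [0,0,0],
    [0,0,0],
    [0,0,0],
    [0,0,0],
    [0,0,0],
    [0,0,0],
    [0,0,0],
    [0,0,0]
  ],
  "slide": [
    [0,0,-0.15],
    [0,0,-0.3],
    [0,0,-0.45],
    [0,0,-0.6],
    [0,0,-0.75],
    [0,0,-0.85],
    [0,0,-0.9],
    [0,0,-0.9]
  ],
  "grip": [-1,-1,-1,-1,-1,-1,-1,-1]
}}

```text
clock: 6.05
position: [574.0, 46.5, 46.9]
ee_rot: [-0.048, 0.99, -0.007, 0.13]
contact_force: [-1.2, -0.1, 0.1]
gripper_width: 33.4
grasp_force: 60.0
```

Call:
{"fn": "servo_tool", "kwargs": {
  "rotation": [
    [0,0,0],
    [0,0,0],
    [0,0,0]
  ],
  "slide": [
    [0,0,-0.02],
    [0,0,-0.035],
    [0,0,-0.035]
  ],
  "grip": [-1,-1,-1]
}}

```text
clock: 6.42
position: [574.8, 46.7, 40.4]
ee_rot: [-0.048, 0.99, -0.006, 0.131]
contact_force: [1.0, 0.1, -1.4]
gripper_width: 33.3
grasp_force: 60.0
```

Call:
{"fn": "servo_tool", "kwargs": {
  "rotation": [
    [0,0,0],
    [0,0,0],
    [0,0,0]
  ],
  "slide": [
    [0,0,-0.005],
    [0,0,-0.01],
    [0,0,-0.01]
  ],
  "grip": [-1,-1,-1]
}}

```text
clock: 6.8
position: [575.1, 46.9, 38.6]
ee_rot: [-0.048, 0.99, -0.006, 0.131]
contact_force: [-0.7, -0.4, 0.8]
gripper_width: 33.3
grasp_force: 60.5
```

Call:
{"fn": "servo_tool", "kwargs": {
  "rotation": [
    [0,0,0],
    [0,0,0],
    [0,0,0]
  ],
  "slide": [
    [0,0,-0.005],
    [0,0,-0.005],
    [0,0,-0.005]
  ],
  "grip": [-1,-1,-1]
}}

```text
clock: 7.18
position: [575.3, 46.9, 38.6]
ee_rot: [-0.048, 0.99, -0.006, 0.131]
contact_force: [-3.8, -0.6, 8.2]
gripper_width: 33.4
grasp_force: 61.4
```

Call:
{"fn": "servo_tool", "kwargs": {
  "rotation": [
    [0,0,0],
    [0,0,0],
    [0,0,0],
    [0,0,0],
    [0,0,0],
    [0,0,0],
    [0,0,0]
  ],
  "slide": [
    [0,0,0],
    [0,0,0],
    [0,0,0],
    [0,0,0.05],
    [0,0,0.15],
    [0,0,0.35],
    [0,0,0.5]
  ],
  "grip": [0.3,0.6,0.6,0.6,0.6,0.6,0.6]
}}

```text
clock: 8.05
position: [575.3, 47.2, 138.7]
ee_rot: [-0.048, 0.99, -0.006, 0.131]
contact_force: [0.8, -0.1, -0.5]
gripper_width: 68.3
grasp_force: 0.0
```

Call:
{"fn": "servo_tool", "kwargs": {
  "rotation": [
    [0,0,0],
    [0,0,0],
    [0,0,0],
    [0,0.02,0],
    [0,0.0417,0],
    [0,0.0417,0]
  ],
  "slide": [
    [0,0,0.3],
    [0,0,0.6],
    [0,0,0.85],
    [0,0,0.9],
    [0,0,0.9],
    [0,0,0.9]
  ],
  "grip": [0.6,0.6,0,-1,-1,-1]
}}

```text
clock: 8.8
position: [576.4, 47.0, 315.9]
ee_rot: [-0.048, 0.999, 0.0, -0.001]
contact_force: [0.4, 0.0, -0.7]
gripper_width: -0.1
grasp_force: 0.0
```

```bash
python3 -c "
from h import *
from scipy.spatial.transform import Rotation as Ro
s=read_state();print(s['position'],Ro.from_quat(s['ee_rot']).as_matrix().round(3))
d=grab('scene','s3');e=grab('top','t3')
a=cv2.resize(d['image'][130:270,260:400,::-1],(560,560),interpolation=2)
cv2.imwrite('pics/s3c.png',a)
P,m=cloud('s3')
k=m&np.all((P>[510,-20,20])&(P<[600,110,90]),-1);
k=m&np.all((P>[540,20,76])&(P<[590,75,92]),-1);q=P[k];print(len(q),q.min(0) if len(q) else 0,q.max(0) if len(q) else 0)
k=m&np.all((P>[590,-90,130])&(P<[680,170,260]),-1); q=P[k];c=q.mean(0);print(c,q.max(0),np.linalg.svd(q-c,full_matrices=False)[2][2].round(3))
"
```

```text
[576.43997868  47.01942783 315.87485433] [[-0.995 -0.096 -0.001]
 [-0.096  0.995  0.   ]
 [ 0.001  0.    -1.   ]]
4 [555.79893772  27.5377527   76.74294127] [572.38350668  34.26435607  78.97848874]
[615.87807755  48.46345824 183.67613437] [638.21526906 160.02349778 236.42723132] [ 0.995  0.099 -0.034]
```

View pics/s3c.png

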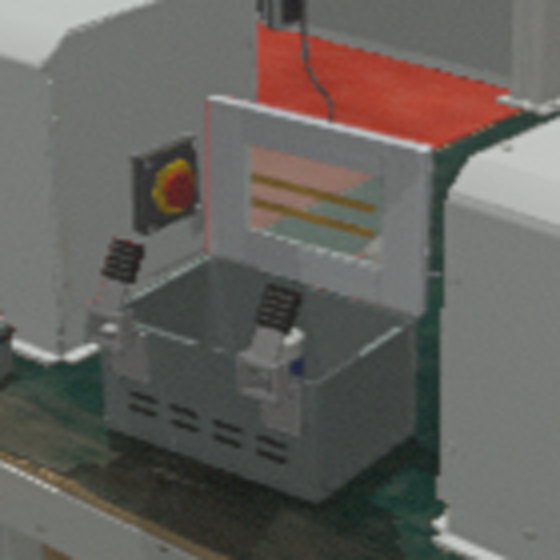

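Call:
{"fn": "servo_tool", "kwargs": {
  "rotation": [
    [0,0,0],
    [0,0,0],
    [0,0,0],
    [0,0,0],
    [0,0,0],
    [0,0,0]
  ],
  "slide": [
    [0.2,0.015,0],
    [0.345,0.03,0],
    [0.345,0.03,-0.15],
    [0.345,0.03,-0.35],
    [0.345,0.03,-0.52],
    [0.345,0.03,-0.52]
  ],
  "grip": [-1,-1,-1,-1,-1,-1]
}}

```text
clock: 9.65
position: [641.2, 52.3, 210.5]
ee_rot: [-0.049, 0.999, -0.001, -0.003]
contact_force: [0.1, -0.1, 0.7]
gripper_width: 0.0
grasp_force: 0.0
```

```bash
python3 -c "
from h import *
s=read_state();p0=s['position'];print(p0)
e=grab('top','t4');P,m=cloud('t4')
k=m&np.all((P>[520,0,55])&(P<[598,100,92]),-1);q=P[k];print('cap',len(q),q.min(0) if len(q) else 0,q.max(0) if len(q) else 0)
for th in np.linspace(1.6,0,17):
    r=112;pn=3
    lx=-r*np.cos(th)+(12-pn)*np.sin(th)+11; z=100+r*np.sin(th)+(12-pn)*np.cos(th)
    w=np.array([610+.995*lx,50+.096*lx,z]); print(round(th,2),w.round(),((w-p0)/200).round(3))
"
```

```text
[641.23423994  52.33817987 210.48468465]
cap 118 [553.62661889  29.95677981  57.16799026] [586.41380111  62.48478659  83.61497722]
1.6 [633.  52. 212.] [-0.04  -0.001  0.006]
1.5 [622.  51. 212.] [-0.096 -0.006  0.009]
1.4 [611.  50. 212.] [-0.152 -0.011  0.007]
1.3 [600.  49. 210.] [-0.207 -0.017 -0.001]
1.2 [589.  48. 208.] [-0.262 -0.022 -0.014]
1.1 [578.  47. 204.] [-0.314 -0.027 -0.033]
1.0 [568.  46. 199.] [-0.365 -0.032 -0.057]
0.9 [559.  45. 193.] [-0.413 -0.036 -0.086]
0.8 [550.  44. 187.] [-0.458 -0.041 -0.119]
0.7 [541.  43. 179.] [-0.499 -0.045 -0.157]
0.6 [534.  43. 171.] [-0.536 -0.048 -0.199]
0.5 [527.  42. 162.] [-0.569 -0.052 -0.244]
0.4 [522.  41. 152.] [-0.597 -0.054 -0.293]
0.3 [517.  41. 142.] [-0.621 -0.056 -0.344]
0.2 [514.  41. 131.] [-0.639 -0.058 -0.397]
0.1 [511.  40. 120.] [-0.651 -0.059 -0.452]
0.0 [510.  40. 109.] [-0.659 -0.06  -0.507]
```

Call:
{"fn": "servo_tool", "kwargs": {
  "rotation": [
    [0,0,0],
    [0,0,0],
    [0,0,0],
    [0,0,0],
    [0,0,0],
    [0,0,0],
    [0,0,0],
    [0,0,0]
  ],
  "slide": [
    [-0.05,0,0],
    [-0.11,-0.006,0.007],
    [-0.165,-0.011,0.006],
    [-0.22,-0.017,-0.002],
    [-0.275,-0.022,-0.015],
    [-0.325,-0.027,-0.034],
    [-0.375,-0.032,-0.058],
    [-0.42,-0.036,-0.088]
  ],
  "grip": [-1,-1,-1,-1,-1,-1,-1,-1]
}}

```text
clock: 10.7
position: [559.0, 45.4, 195.2]
ee_rot: [-0.048, 0.999, -0.0, -0.0]
contact_force: [1.6, -0.5, 0.4]
gripper_width: -0.1
grasp_force: 0.8
```

```bash
python3 -c "
from h import *
s=read_state();print(s['position'])
grab('scene','s5');P,m=cloud('s5')
k=m&np.all((P>[500,-40,150])&(P<[640,-5,240]),-1); q=P[k];print(len(q))
c=np.median(q,0);print(c,np.linalg.svd(q-q.mean(0),full_matrices=False)[2][2].round(3))
"
```

```text
[558.97799588  45.44876986 195.17537011]
131
[546.66415131 -24.26910467 189.54065717] [0.812 0.041 0.583]
```

Call:
{"fn": "servo_tool", "kwargs": {
  "rotation": [
    [0,0,0],
    [0,0,0],
    [0,0,0],
    [0,0,0],
    [0,0,0],
    [0,0,0],
    [0,0,0],
    [0,0,0]
  ],
  "slide": [
    [-0.045,-0.005,-0.035],
    [-0.086,-0.009,-0.073],
    [-0.123,-0.012,-0.115],
    [-0.156,-0.016,-0.16],
    [-0.184,-0.018,-0.21],
    [-0.208,-0.02,-0.26],
    [-0.226,-0.022,-0.313],
    [-0.238,-0.023,-0.368]
  ],
  "grip": [-1,-1,-1,-1,-1,-1,-1,-1]
}}

```text
clock: 11.75
position: [511.8, 40.9, 121.2]
ee_rot: [-0.048, 0.999, -0.0, -0.0]
contact_force: [-0.9, -0.4, 0.4]
gripper_width: 0.2
grasp_force: 0.6
```

Call:
{"fn": "servo_tool", "kwargs": {
  "rotation": [
    [0,0,0],
    [0,0,0],
    [0,0,0],
    [0,0,0]
  ],
  "slide": [
    [-0.003,0,-0.03],
    [-0.007,0,-0.055],
    [-0.007,0,-0.065],
    [-0.007,0,-0.065]
  ],
  "grip": [-1,-1,-1,-1]
}}

```text
clock: 12.25
position: [511.1, 40.9, 111.8]
ee_rot: [-0.049, 0.999, -0.0, 0.0]
contact_force: [-6.9, 0.5, 17.3]
gripper_width: -0.2
grasp_force: 8.6
```

```bash
cat > clip.py <<'E'
from h import *
ex=np.array([.995,.096,0]);ey=np.array([-.096,.995,0]);ez=np.array([0,0,1.]);C=np.array([545,44,0.])
def tr(side):
    a=np.radians(30);e=ex*np.cos(a)+ez*np.sin(a);d=ex*np.sin(a)-ez*np.cos(a)
    out=[]
    for f in (1.0,1.0,.9,.8,.7,.6,.5,.4,.3,.2):
        p=C+ex*(-89+46*np.cos(f)-4*np.sin(f))+ey*67*side+ez*(118+46*np.sin(f)+4*np.cos(f))-5*e
        out.append(p-(25*d if not out else 0))
    return np.array(out)
if __name__=='__main__':
    p=read_state()['position'];print(p)
    for s in(1,-1):
        t=tr(s);print(t[0].round(1),((t[0]-p)/200).round(3));print(((t-t[0])/200).round(3))
E
python3 clip.py
```

```text
[511.13648155  40.93111152 111.82797645]
[454.6 102.6 178. ] [-0.282  0.308  0.331]
[[ 0.     0.     0.   ]
 [ 0.062  0.006 -0.108]
 [ 0.082  0.008 -0.12 ]
 [ 0.1    0.01  -0.134]
 [ 0.117  0.011 -0.149]
 [ 0.133  0.013 -0.166]
 [ 0.147  0.014 -0.185]
 [ 0.158  0.015 -0.205]
 [ 0.168  0.016 -0.226]
 [ 0.176  0.017 -0.247]]
[467.5 -30.8 178. ] [-0.218 -0.358  0.331]
[[ 0.     0.     0.   ]
 [ 0.062  0.006 -0.108]
 [ 0.082  0.008 -0.12 ]
 [ 0.1    0.01  -0.134]
 [ 0.117  0.011 -0.149]
 [ 0.133  0.013 -0.166]
 [ 0.147  0.014 -0.185]
 [ 0.158  0.015 -0.205]
 [ 0.168  0.016 -0.226]
 [ 0.176  0.017 -0.247]]
```

Call:
{"fn": "servo_tool", "kwargs": {
  "rotation": [
    [0,0,0],
    [0,0,0],
    [0.0027,-0.027,0],
    [0.0053,-0.055,0],
    [0.008,-0.083,0],
    [0.008,-0.083,0]
  ],
  "slide": [
    [0,0,0.25],
    [0,0,0.5],
    [0,0,0.6],
    [0,0,0.6],
    [0,0,0.6],
    [0,0,0.6]
  ],
  "grip": [-1,-1,-1,-1,-1,-1]
}}

```text
clock: 13.0
position: [507.4, 40.0, 226.9]
ee_rot: [-0.048, 0.965, 0.012, 0.258]
contact_force: [0.6, -1.6, 0.5]
gripper_width: 0.4
grasp_force: 0.0
```

```bash
python3 clip.py; python3 -c "
from h import *
grab('scene','s6');P,m=cloud('s6')
k=m&np.all((P>[480,-60,105])&(P<[620,150,125]),-1);q=P[k];print(len(q),np.median(q,0).round(),np.linalg.svd(q-q.mean(0),full_matrices=False)[2][2].round(3)); print(read_state()['joints'])"
```

```text
[507.44278175  39.9981117  226.94678366]
[454.6 102.6 178. ] [-0.264  0.313 -0.245]
[[ 0.     0.     0.   ]
 [ 0.062  0.006 -0.108]
 [ 0.082  0.008 -0.12 ]
 [ 0.1    0.01  -0.134]
 [ 0.117  0.011 -0.149]
 [ 0.133  0.013 -0.166]
 [ 0.147  0.014 -0.185]
 [ 0.158  0.015 -0.205]
 [ 0.168  0.016 -0.226]
 [ 0.176  0.017 -0.247]]
[467.5 -30.8 178. ] [-0.2   -0.354 -0.245]
[[ 0.     0.     0.   ]
 [ 0.062  0.006 -0.108]
 [ 0.082  0.008 -0.12 ]
 [ 0.1    0.01  -0.134]
 [ 0.117  0.011 -0.149]
 [ 0.133  0.013 -0.166]
 [ 0.147  0.014 -0.185]
 [ 0.158  0.015 -0.205]
 [ 0.168  0.016 -0.226]
 [ 0.176  0.017 -0.247]]
1177 [547.  40. 113.] [ 0.002  0.002 -1.   ]
[ 0.45549108 -0.04040957 -0.83153928  0.56320462 -0.33397696 -2.42106279]
```

Call:
{"fn": "servo_tool", "kwargs": {
  "rotation": [
    [-0.002,0.02,0],
    [-0.004,0.0417,0],
    [-0.004,0.0417,0],
    [-0.004,0.0417,0],
    [-0.004,0.0417,0],
    [-0.004,0.0417,0]
  ],
  "slide": [
    [0,0,0],
    [0,0,0],
    [-0.13,0.155,0],
    [-0.26,0.31,-0.1],
    [-0.26,0.31,-0.2],
    [-0.26,0.31,-0.2]
  ],
  "grip": [-1,-1,-1,-1,-1,-1]
}}

```text
clock: 13.8
position: [458.5, 103.3, 188.2]
ee_rot: [-0.049, 0.99, 0.006, 0.129]
contact_force: [-0.9, -0.1, -0.4]
gripper_width: -0.1
grasp_force: 0.0
```

```bash
sed -i 's/radians(30)/radians(15)/; s/-5\*e/-8*e/' clip.py; python3 clip.py; python3 -c "
from h import *
print(read_state()['joints'].round(2))
d=grab('scene','s7')
a=cv2.resize(d['image'][130:270,260:400,::-1],(560,560),interpolation=2)
cv2.imwrite('pics/s7c.png',a)"
```

```text
[458.45378567 103.30932019 188.18963139]
[457.3 102.8 180.9] [-0.006 -0.002 -0.036]
[[ 0.     0.     0.   ]
 [ 0.032  0.003 -0.121]
 [ 0.052  0.005 -0.132]
 [ 0.07   0.007 -0.146]
 [ 0.088  0.008 -0.162]
 [ 0.103  0.01  -0.179]
 [ 0.117  0.011 -0.197]
 [ 0.128  0.012 -0.217]
 [ 0.138  0.013 -0.238]
 [ 0.146  0.014 -0.26 ]]
[470.1 -30.5 180.9] [ 0.058 -0.669 -0.036]
[[ 0.     0.     0.   ]
 [ 0.032  0.003 -0.121]
 [ 0.052  0.005 -0.132]
 [ 0.07   0.007 -0.146]
 [ 0.088  0.008 -0.162]
 [ 0.103  0.01  -0.179]
 [ 0.117  0.011 -0.197]
 [ 0.128  0.012 -0.217]
 [ 0.138  0.013 -0.238]
 [ 0.146  0.014 -0.26 ]]
[ 0.65  0.04 -0.68  0.23 -0.65 -2.29]
```

View pics/s7c.png

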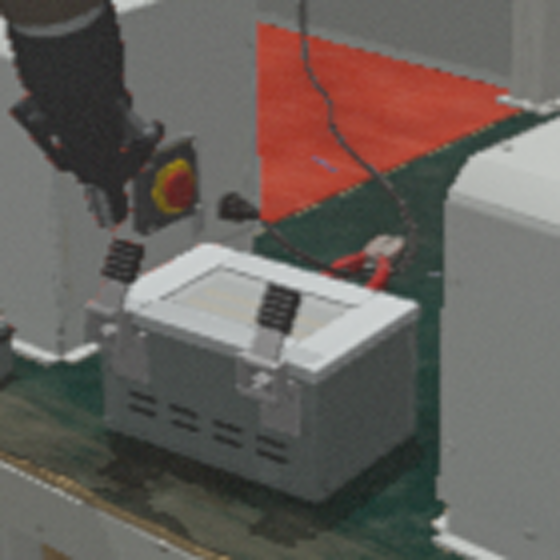

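Call:
{"fn": "servo_tool", "kwargs": {
  "rotation": [
    [0,0,0],
    [0,0,0],
    [0,0,0],
    [0,0,0],
    [0,0,0],
    [0,0,0],
    [0,0,0],
    [0,0,0]
  ],
  "slide": [
    [0.015,0,-0.1],
    [0.026,0.001,-0.157],
    [0.046,0.003,-0.168],
    [0.064,0.005,-0.182],
    [0.082,0.006,-0.198],
    [0.097,0.008,-0.215],
    [0.111,0.009,-0.233],
    [0.122,0.01,-0.253]
  ],
  "grip": [-1,-1,-1,-1,-1,-1,-1,-1]
}}

```text
clock: 14.85
position: [483.4, 104.8, 138.9]
ee_rot: [-0.048, 0.99, 0.006, 0.13]
contact_force: [-2.2, -0.2, 1.6]
gripper_width: -0.2
grasp_force: 1.1
```

Call:
{"fn": "servo_tool", "kwargs": {
  "rotation": [
    [0,0,0],
    [0,0,0],
    [0,0,0],
    [0,0,0]
  ],
  "slide": [
    [0.01,0.001,-0.02],
    [0.018,0.001,-0.042],
    [0.018,0.001,-0.055],
    [0.018,0.001,-0.055]
  ],
  "grip": [-1,-1,-1,-1]
}}

```text
clock: 15.35
position: [486.9, 105.1, 127.2]
ee_rot: [-0.048, 0.99, 0.006, 0.13]
contact_force: [-0.2, -0.3, -0.7]
gripper_width: -0.1
grasp_force: 0.0
```

```bash
python3 -c "
from h import *
for n,g in (('scene','s8'),('top','t8')):
    grab(n,g);P,m=cloud(g)
    k=m&np.all((P>[435,85,114])&(P<[530,128,175]),-1);q=P[k];print(len(q),q.min(0).round(),q.max(0).round())"
```

```text
241 [440.  86. 114.] [529. 127. 175.]
44 [497.  86. 114.] [529. 126. 136.]
```

Call:
{"fn": "servo_tool", "kwargs": {
  "rotation": [
    [0,0,0],
    [0,0,0],
    [0,0,0],
    [0,0,0],
    [0,0,0],
    [0,0,0],
    [0,0,0]
  ],
  "slide": [
    [0,0,0.15],
    [0,0,0.4],
    [-0.04,-0.2,0.4],
    [-0.085,-0.45,0.4],
    [-0.085,-0.678,0.4],
    [-0.085,-0.678,0.305],
    [-0.085,-0.678,0.305]
  ],
  "grip": [-1,-1,-1,-1,-1,-1,-1]
}}

```text
clock: 16.32
position: [468.9, -31.2, 187.6]
ee_rot: [-0.047, 0.991, 0.006, 0.129]
contact_force: [0.1, 0.0, 0.8]
gripper_width: -0.2
grasp_force: 0.0
```

```bash
python3 clip.py | sed -n '1p;13p'; python3 -c "
from h import *
d=grab('scene','s9');P,m=cloud('s9')
k=m&np.all((P>[435,85,114])&(P<[530,128,175]),-1);q=P[k];print(len(q),q.min(0).round(),q.max(0).round())
k=m&np.all((P>[435,-55,114])&(P<[500,-5,172]),-1);q=P[k];print(len(q),q.min(0).round(),q.max(0).round())"
```

```text
[468.85017888 -31.19752718 187.57251447]
[470.1 -30.5 180.9] [ 0.006  0.003 -0.033]
143 [438.  85. 114.] [526. 123. 127.]
218 [454. -54. 114.] [498. -13. 169.]
```

Call:
{"fn": "servo_tool", "kwargs": {
  "rotation": [
    [0,0,0],
    [0,0,0],
    [0,0,0],
    [0,0,0],
    [0,0,0],
    [0,0,0],
    [0,0,0],
    [0,0,0]
  ],
  "slide": [
    [0.02,0.003,-0.1],
    [0.034,0.005,-0.154],
    [0.056,0.007,-0.165],
    [0.074,0.009,-0.18],
    [0.092,0.01,-0.196],
    [0.107,0.012,-0.213],
    [0.121,0.013,-0.231],
    [0.132,0.014,-0.251]
  ],
  "grip": [-1,-1,-1,-1,-1,-1,-1,-1]
}}

```text
clock: 17.38
position: [496.1, -27.3, 138.6]
ee_rot: [-0.048, 0.99, 0.006, 0.13]
contact_force: [-2.6, 0.3, 0.9]
gripper_width: 0.0
grasp_force: 1.1
```

Call:
{"fn": "servo_tool", "kwargs": {
  "rotation": [
    [0,0,0],
    [0,0,0],
    [0,0,0],
    [0,0,0]
  ],
  "slide": [
    [0.01,0.001,-0.02],
    [0.018,0.001,-0.042],
    [0.018,0.001,-0.055],
    [0.018,0.001,-0.055]
  ],
  "grip": [-1,-1,-1,-1]
}}

```text
clock: 17.88
position: [499.9, -27.5, 127.0]
ee_rot: [-0.048, 0.99, 0.006, 0.13]
contact_force: [-0.3, -0.5, -0.2]
gripper_width: 0.1
grasp_force: 0.0
```

Call:
{"fn": "servo_tool", "kwargs": {
  "rotation": [
    [0,0,0],
    [0,0,0],
    [-0.002,0.02,0],
    [-0.004,0.0417,0],
    [-0.004,0.0417,0],
    [-0.004,0.0417,0],
    [-0.004,0.0417,0]
  ],
  "slide": [
    [0,0,0.15],
    [0,0,0.4],
    [-0.04,0.2,0.4],
    [-0.085,0.45,0.4],
    [-0.2,0.7,0.4],
    [-0.2,1.0,0.4],
    [-0.2,1.0,0.4]
  ],
  "grip": [-1,-1,-1,-1,-1,-1,-1]
}}

```text
clock: 18.75
position: [460.0, 176.0, 207.4]
ee_rot: [-0.051, 0.999, 0.0, -0.001]
contact_force: [-0.2, -0.9, -0.3]
gripper_width: 0.0
grasp_force: 0.0
```

```bash
python3 -c "
from h import *
d=grab('scene','s10');P,m=cloud('s10');print(read_state()['position'],read_state()['joints'].round(2))
for a,b in((85,128),(-55,-5)):
    k=m&np.all((P>[435,a,114])&(P<[530,b,172]),-1);q=P[k];print(len(q),q.min(0).round(),q.max(0).round())
a=cv2.resize(d['image'][130:280,200:400,::-1],(800,600),interpolation=2)
cv2.imwrite('pics/s10c.png',a)"
```

```text
[459.65802568 174.16357357 207.20961046] [ 0.69  0.18 -0.35 -0.   -1.05 -2.16]
141 [438.  86. 114.] [527. 124. 128.]
158 [455. -55. 114.] [530. -15. 128.]
```

View pics/s10c.png

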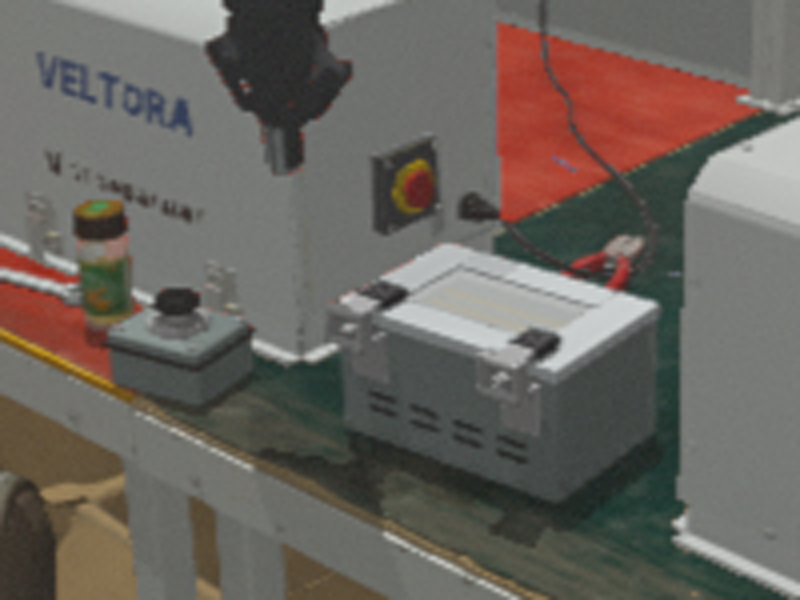

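Both clips lie flat, at about (380,293) and (530,343) in the crop, and the lid is shut. The button comes next.

Call:
{"fn": "servo_tool", "kwargs": {
  "rotation": [
    [0,0,0],
    [0,0,0],
    [0,0,0],
    [0,0,0],
    [0,0,0],
    [0,0,0],
    [0,0,0]
  ],
  "slide": [
    [-0.03,0.25,0],
    [-0.065,0.5,0],
    [-0.065,0.63,-0.1],
    [-0.065,0.63,-0.3],
    [-0.065,0.63,-0.5],
    [-0.065,0.63,-0.6],
    [-0.065,0.63,-0.6]
  ],
  "grip": [-1,-1,-1,-1,-1,-1,-1]
}}

```text
clock: 19.68
position: [446.5, 296.5, 85.8]
ee_rot: [-0.048, 0.999, -0.002, -0.003]
contact_force: [-0.0, 0.2, -0.0]
gripper_width: 0.1
grasp_force: 0.0
```

Call:
{"fn": "servo_tool", "kwargs": {
  "rotation": [
    [0,0,0],
    [0,0,0],
    [0,0,0],
    [0,0,0],
    [0,0,0],
    [0,0,0],
    [0,0,0]
  ],
  "slide": [
    [0,0,-0.03],
    [0,0,-0.045],
    [0,0,-0.06],
    [0,0,-0.075],
    [0,0,-0.085],
    [0,0,-0.09],
    [0,0,-0.09]
  ],
  "grip": [-1,-1,-1,-1,-1,-1,-1]
}}

```text
clock: 20.55
position: [446.8, 298.6, 69.1]
ee_rot: [-0.048, 0.999, 0.0, -0.001]
contact_force: [-0.2, -0.0, -0.2]
gripper_width: 0.1
grasp_force: 0.0
```

Call:
{"fn": "servo_tool", "kwargs": {
  "rotation": [
    [0,0,0],
    [0,0,0],
    [0,0,0],
    [0,0,0],
    [0,0,0],
    [0,0,0],
    [0,0,0],
    [0,0,0]
  ],
  "slide": [
    [0,0,0.1],
    [0,0,0.3],
    [0,0,0.6],
    [0,0,0.9],
    [-0.2,-0.3,1],
    [-0.2,-0.5,1],
    [-0.2,-0.5,1],
    [-0.2,-0.5,1]
  ],
  "grip": [-1,-1,-1,-1,-1,-1,-1,-1]
}}

```text
clock: 21.55
position: [407.0, 198.7, 269.4]
ee_rot: [-0.048, 0.999, 0.0, -0.001]
contact_force: [0.3, 1.3, -0.3]
gripper_width: -0.1
grasp_force: 0.0
```

```bash
python3 -c "
from h import *
d=grab('scene','s11');P,m=cloud('s11');P0,m0=cloud('s0')
for p,mm in((P0,m0),(P,m)):
    k=mm&np.all((p>[430,284,58])&(p<[464,315,90]),-1);print(k.sum(),np.percentile(p[k][:,2],[50,80,95]) if k.any() else 0)
for a,b in((85,128),(-55,-5)):
    k=m&np.all((P>[435,a,114])&(P<[530,b,172]),-1);q=P[k];print(len(q),q.max(0).round())
cv2.imwrite('pics/s11.png',cv2.resize(d['image'][130:330,200:480,::-1],(784,560),interpolation=2))"
```

```text
64 [74.81588517 77.59238515 79.06387558]
55 [67.65755344 69.70370845 71.05051444]
143 [529. 127. 127.]
161 [525. -16. 128.]
```

View pics/s11.png

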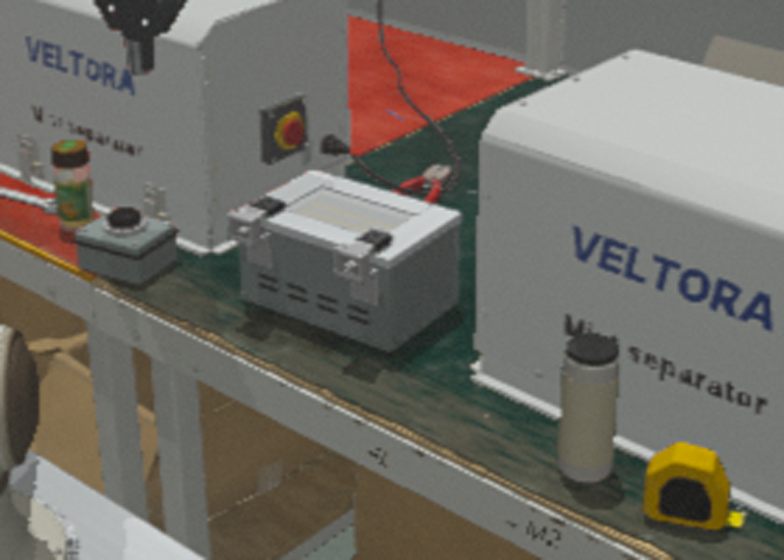

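The button at (125,215) is 8 mm lower than at the start. Both clips are flat, and the jar, can and tape have not moved.

```bash
python3 -c "
from bench import *
print(job_done())"
```

```text
the job is handed in; nothing more can be done
None
```

The capacitor was standing upright in the test box when the lid went over it; the lid is shut, both clips snapped flat, then the start button clicked in and stayed, with the jar, can and tape measure untouched; handed in at about 22 s.

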